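# Show what is in the bench waste bin

## Task

Let the overhead camera see what is in the square waste bin: press the bin's lever down to raise its lid fully, hold it there for about three seconds, then let go so that it falls shut. The lid is dirty, so work it by the lever only and do not touch the lid; leave the round bin shut, and do not knock or push away the glass jar that stands beside the lever.

Things in the scene. Friction and masses are not known exactly. Their poses are not given: they have to be found in the camera images.
- square_lid: Flat steel lid, 164 x 164 x 8 mm, top 179 mm above the bench, of the fixed white square bin (160 x 160 x 170 mm high). Origin mid hinge line on the bin's rear edge; closed: z up, lid reaches 162 mm along its -x, to the bin's front, where the lever is. Turns about its y up and back, in step with the lever, to 1.2 rad (tilt of its z); falls shut within about 1 s of release.
- square_pad (a point): Top centre of the black pad (50 mm along the lever x 60 x 12 mm) on the square bin's lever, 98 mm out from its front wall. Up: 85 mm above the bench; pressed straight down 49 mm to its stop: 36 mm, lid fully up (in proportion to travel). Takes 3 to 6 N, springs back, shifts sideways under 3 mm. x: along the lever to the bin; z: out of the face, 0.19 rad off vertical, either way.
- round_lid: Flat round steel lid, 164 mm across, 8 mm thick, on the white round bin (160 mm across, 170 mm high), which has the same lever and pad. Origin on the hinge at the rear of the bin's rim, 170 mm above the bench; the lid's centre lies 80 mm along its -x. To stay shut.
- sample_jar: Closed glass jar with a white lid, 60 mm across, 90 mm high, standing loose about 130 mm to the side of the square bin's pad. Origin at the centre of its underside.

How it is judged:
By the outcome, as a careful person would: the job done as asked, in the order asked, and still so for the second after the job is handed in, with the robot touching nothing.
It also fails if it takes over 38 s, if anything falls off the work surface, if the arm or the gripper's body presses on something with over 40 N, if the wrist force passes 120 N, or if a joint passes its speed limit or range.

## Robot

A 6-joint arm with a two-finger parallel gripper is mounted at the origin on the work surface. World frame = base frame: x ahead of the robot, y to its left, z up, the work surface at z = 0. Lengths are in m, angles in rad, forces in N, time in s.
With the tool pointing down it reaches from about 0.375 to 0.9 m from the base axis. Payload 3.1 kg.
Tool frame: the origin (TCP) lies between the finger pads; the fingertips stand 8 mm ahead of it and the grasp point (between the pads) lies 11 mm behind it; z points along the fingers, y is the line along which they close (so a half turn about z gives the same grasp; the last joint's range is limited). The gripper opens to 87 mm and grips with 3 to 60 N. Pads are 19 mm wide; open, the fingers measure 117 mm over their backs; the gripper's body (75 mm by 190 mm) begins 51 mm behind the grasp point.
Start: joints at [1.155, 0.527, 1.433, -0, 1.181, -0.178], TCP at [0.147, 0.608, 0.231] pointing down, gripper open.
Joint ranges: [-3.08, 3.08], [-0.75, 2.2], [0.22, 2.44], [-1.43, 4.57], [0, 2.65], [-2.85, 2.85]. Speed limits (rad/s): [2.79, 2.79, 3.14, 3.14, 3.14, 3.14].

## Interface

Orientations are given as a unit quaternion [x, y, z, w].
In Python, from rig import robot, vision, job gives the robot as it stands.
- The arm moves only by the shell command python3 -m handwheel 'ROWS' [OPENING] [FORCE]. ROWS is JSON, a list of rows, each a list of 4 numbers: the shift along the tool's x, y, z as a fraction of full scale, then the turn about the tool's z as a fraction of full scale. A call has 1 to 20 rows; each row is the pose to reach, as a shift and turn from the pose commanded when the call began, along the tool's axes at that moment, turning the shorter way round; what a row does not reach only later rows make up. Full scale, the value 1, is 300 mm for a shift and 2 pi rad for a turn. A row lasts 1/12 s, in which the tool goes at most 41.7 mm and 7.16 degrees, less where a joint would pass 70% of its speed; a pose out of reach is approached as far as the arm can. A call with a number of a shift or a turn outside -1 to 1 is refused whole. A call with a gripper value outside its range is refused whole. OPENING is the opening in per cent of the stroke, from 0 (shut) to 100 (fully open), set as the call begins (- or left out, the last holds). The fingers move at their own pace and stop on an object; FORCE is the grip in N (left out, the last holds). Time passes only in rows, so rows that repeat a pose let the fingers close. It gives the time, the measured TCP pose, the force, the opening and the grip force at its end, in the units of the state.
- robot.get_obs(): the state, without advancing time (a new reading comes with each control period).
- vision.camera(name): name is "scene" or "side" or "wrist"; returns a dict with "frame" (480x640x3 uint8, red, green, blue), "K" (3x3 intrinsics, pixels), "cam_to_world" (4x4, takes a point from camera to world coordinates); the wrist camera has in their place "hand_eye" (4x4, takes a point from camera to tool coordinates, whose origin is the TCP and whose axes are the flange's). Camera axes: x right, y down, z forward; pixel columns grow to the right and rows downward; lengths in m; the calibration is good to about 2 mm. A picture is of the moment at which its call begins: read the wrist's pose just before it. There is no depth.
- job.hand_in(): hands the job in; it is judged then, once.
Trained networks look in the newest picture that a camera, given by its name, has taken for a name from the list of things; names that differ only in an ending like _2 or _b are one class to them, and where a whole thing is asked for, a point or a joint stands for the part that bears it (a point fixed in the world has none). Each returns a list of dicts, best first, with "conf" (0 to 1); they miss things now and then, are a little off and sometimes report something else, mostly with a low value. They report only what shows in the picture. A call takes as long as a camera call.
- vision.look_for(camera, label): "point" ([row, column] in pixels, amid what is visible of it).
- vision.outline_of(camera, label): "mask" (480x640 bool, what is visible of it) and "point" ([row, column] in pixels, amid what is visible of it).
The state is a dict: "time": time; "q": joint angles; "joint_velocities": joint speeds; "joint_torque": joint torques, N m; "position": TCP position; "tool_rot": TCP orientation; "ft_force": force on the tool from outside, world axes, zero at the start; "moment": the same for the moment, N m; "grip_width": finger opening in m; "grip_force": force on a finger pad.
Only numpy, scipy, OpenCV 4.12 (cv2) and the standard library are available. Lean on these libraries where they do the work, as an engineer would, in place of code of your own. Each camera call takes 0.05 s, during which the arm holds its last target. There are 200 camera calls.

## Working session

There is one attempt and no reset: what is moved stays moved. The work goes in short steps, Python scripts to look and compute and a shell command to move; the robot and the scene stay as the last step left them, time stands still between calls to the robot, and variables do not carry over. Pictures are saved under pics/ and viewed, at most 10 in all, crops included, and the job is handed in when it is done.

```bash
mkdir -p pics; cat > h.py <<'E'
import numpy as np, cv2
from rig import robot, vision, job
def ray(cam, rc):
    K=np.array(cam["K"]);T=np.array(cam["cam_to_world"])
    d=T[:3,:3]@np.linalg.solve(K,[rc[1],rc[0],1.]);return T[:3,3],d
def at_z(cam,rc,z):
    o,d=ray(cam,rc);return o+d*(z-o[2])/d[2]
def proj(cam,p):
    T=np.linalg.inv(np.array(cam["cam_to_world"]));c=T[:3,:3]@p+T[:3,3];u=np.array(cam["K"])@c;return u[1]/u[2],u[0]/u[2]
E
python3 - <<'E'
from h import *
np.set_printoptions(precision=4,suppress=True)
o=robot.get_obs();print(o["time"],o["position"],o["tool_rot"])
Z=dict(square_lid=.179,square_pad=.085,round_lid=.178,sample_jar=.06)
for n in("scene","side"):
    c=vision.camera(n);cv2.imwrite(f"pics/{n}0.png",c["frame"][...,::-1]);print(n,np.array(c["cam_to_world"])[:3,3])
    for l in Z:
        for r in vision.look_for(n,l)[:3]:print(n,l,round(r["conf"],2),r["point"],at_z(c,r["point"],Z[l]))
E
```

```text
0.0 [0.1463 0.6069 0.2296] [ 0.1181  0.993  -0.0011 -0.0003]
scene [ 1.2163 -0.5579  0.7358]
scene square_pad 0.96 [230.5, 337.8] [0.5184 0.1383 0.085 ]
scene round_lid 0.7 [252.3, 236.9] [ 0.5308 -0.1636  0.178 ]
scene sample_jar 0.76 [268.0, 360.1] [0.6412 0.0899 0.06  ]
scene sample_jar 0.39 [179.4, 390.2] [0.4016 0.485  0.06  ]
side [-0.2197 -0.9138  0.8685]
side square_lid 0.81 [184.7, 232.1] [0.5229 0.3    0.179 ]
side square_pad 0.74 [242.4, 261.4] [0.4988 0.1399 0.085 ]
side round_lid 0.82 [262.9, 351.7] [ 0.5129 -0.1739  0.178 ]
side sample_jar 0.9 [242.8, 308.1] [0.6148 0.0945 0.06  ]
```

View pics/scene0.png

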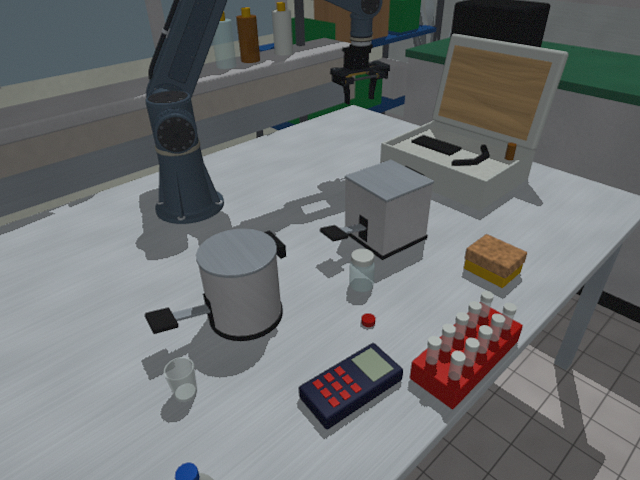

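View pics/side0.png

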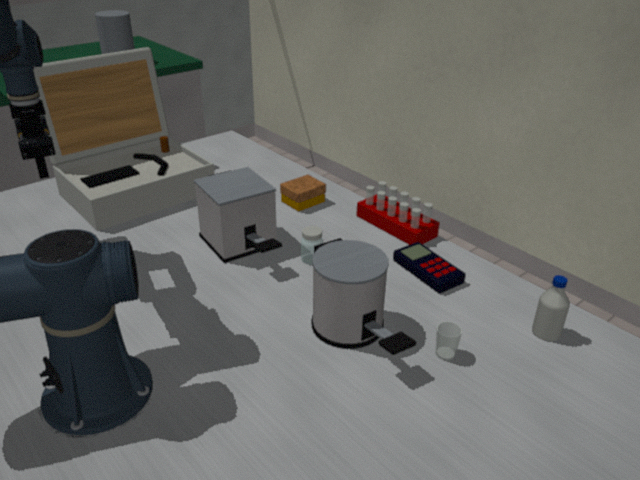

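The scene picture shows the square bin (lid around row 182, col 388), its pad at (232,335) and the jar at (272,361). The round bin is nearer, with its lid at (252,238). In the side picture the pad is at (243,262), the lid at (185,235) and the jar at (243,312). Both lids are shut. Next I triangulate and fit the lid corners.

```bash
python3 - <<'E'
from h import *
np.set_printoptions(precision=4,suppress=True)
R={};C={}
for n in("scene","side"):
    c=C[n]=vision.camera(n)
    for l in("square_lid","square_pad","round_lid","sample_jar"):
        for r in vision.outline_of(n,l)[:1]:
            m=r["mask"].astype(np.uint8);R[n,l]=r
            ys,xs=np.nonzero(m);print(n,l,round(r["conf"],2),r["point"],m.sum(),ys.min(),ys.max(),xs.min(),xs.max())
            if l in("square_lid","square_pad"):
                k=max(cv2.findContours(m,0,2)[0],key=cv2.contourArea)
                h=cv2.convexHull(k)
                q=cv2.approxPolyDP(h,.05*cv2.arcLength(h,True),True)[:,0]
                for p in q:print("   corner",p,at_z(C[n],(p[1],p[0]),.179 if "lid" in l else .085))
for l in("square_lid","square_pad","round_lid","sample_jar"):
    if ("scene",l) in R and ("side",l) in R:
        A=[];b=[]
        for n in C:
            o,d=ray(C[n],R[n,l]["point"]);d/=np.linalg.norm(d);P=np.eye(3)-np.outer(d,d);A.append(P);b.append(P@o)
        x,res,*_=np.linalg.lstsq(np.vstack(A),np.hstack(b),rcond=None);print(l,x,res**.5)
    
for n in C:
    f=C[n]["frame"][150:320,180:430] if n=="scene" else C[n]["frame"][160:300,190:370]
    cv2.imwrite(f"pics/{n}1.png",cv2.resize(f,None,fx=3.2,fy=3.2,interpolation=2)[...,::-1])
E
```

```text
scene square_lid 0.63 [178.7, 388.2] 2050 159 201 345 433
   corner [433 182] [0.6309 0.3667 0.179 ]
   corner [385 201] [0.608  0.2071 0.179 ]
   corner [345 175] [0.4454 0.2373 0.179 ]
   corner [391 159] [0.4674 0.3977 0.179 ]
scene square_pad 0.97 [227.5, 337.6] 489 224 241 319 365
   corner [365 227] [0.5557 0.199  0.085 ]
   corner [334 241] [0.5449 0.0989 0.085 ]
   corner [319 231] [0.4867 0.1031 0.085 ]
   corner [326 225] [0.4789 0.1349 0.085 ]
scene round_lid 0.7 [254.8, 235.6] 3156 228 277 195 276
scene sample_jar 0.89 [269.6, 360.6] 985 248 291 349 374
side square_lid 0.89 [184.9, 234.4] 1832 167 205 195 275
   corner [275 189] [0.5957 0.208  0.179 ]
   corner [219 205] [0.4347 0.2242 0.179 ]
   corner [195 179] [0.4647 0.392  0.179 ]
   corner [248 167] [0.6199 0.367  0.179 ]
side square_pad 0.7 [244.7, 262.2] 408 233 252 247 281
   corner [247 236] [0.4885 0.189  0.085 ]
   corner [274 238] [0.5363 0.137  0.085 ]
   corner [281 246] [0.5267 0.0947 0.085 ]
   corner [260 252] [0.4697 0.1054 0.085 ]
side round_lid 0.59 [264.8, 352.7] 2749 240 284 312 388
side sample_jar 0.76 [239.9, 309.1] 599 226 264 301 322
square_lid [0.5337 0.3068 0.1737] [0.0017]
square_pad [0.5043 0.1488 0.0771] [0.0073]
round_lid [ 0.5234 -0.1647  0.166 ] [0.003]
sample_jar [0.6323 0.1058 0.0497] [0.01]
```

```bash
python3 - <<'E'
from h import *
np.set_printoptions(precision=3,suppress=True)
C={n:vision.camera(n) for n in("scene","side")}
for n,pts in dict(scene=[(210,480),(165,383)],side=[(237,105),(175,60),(195,200)]).items():
    for p in pts:print("crate",n,p,at_z(C[n],p,0),at_z(C[n],p,.1))
# crate open-lid corner left-top: triangulate (scene (37,455),(45,563); side (65,37),(48,150))
for a,b in(((37,455),(65,37)),((45,563),(48,150)),((122,440),(160,55))):
    A=[];B=[]
    for n,p in(("scene",a),("side",b)):
        o,d=ray(C[n],p);d/=np.linalg.norm(d);P=np.eye(3)-np.outer(d,d);A.append(P);B.append(P@o)
    x,r,*_=np.linalg.lstsq(np.vstack(A),np.hstack(B),rcond=None);print(x,r**.5)
# model check of the pad: project its predicted top corners
u=np.array([.148,.989]);w=np.array([.989,-.148]);c=np.array([.509,.1245])
for n in C:
    f=C[n]["frame"].copy()
    for s,t in((1,1),(1,-1),(-1,-1),(-1,1)):
      for zs in(.19,-.19):
        p=[*(c+.025*s*u+.03*t*w),.085+zs*.025*s];r,k=proj(C[n],np.array(p));cv2.circle(f,(round(k*8),round(r*8)),8,(255,0,0) if zs>0 else (0,255,0),-1,cv2.LINE_AA,3)
    r,k=proj(C[n],np.array([.632,.106,.045]));cv2.circle(f,(round(k),round(r)),2,(0,0,255),-1)
    x0,y0=(300,150) if n=="scene" else(190,160)
    cv2.imwrite(f"pics/{n}2.png",cv2.resize(f[y0:y0+150,x0:x0+140],None,fx=4,fy=4,interpolation=2)[...,::-1])
a,b=[cv2.imread(f"pics/{n}2.png") for n in C];cv2.imwrite("pics/both2.png",cv2.resize(np.hstack([a,b]),(800,428)))
E
```

```text
crate scene (210, 480) [0.65  0.614 0.   ] [0.727 0.455 0.1  ]
crate scene (165, 383) [0.239 0.646 0.   ] [0.372 0.482 0.1  ]
crate side (237, 105) [0.252 0.558 0.   ] [0.198 0.389 0.1  ]
crate side (175, 60) [0.302 1.047 0.   ] [0.242 0.822 0.1  ]
crate side (195, 200) [0.594 0.617 0.   ] [0.5  0.44 0.1 ]
[0.281 0.937 0.396] [0.006]
[0.64  0.941 0.407] [0.015]
[0.269 0.934 0.097] [0.009]
```

View pics/both2.png

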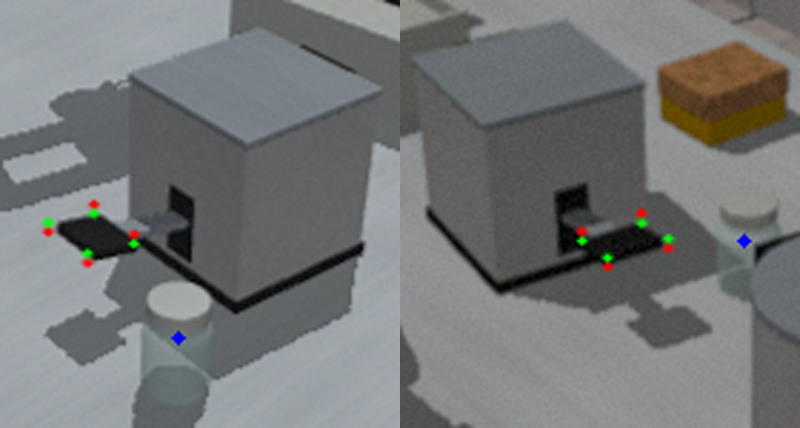

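The overlay of the predicted pad corners agrees with the pad in both views to within a few mm. In the scene crop the pad is centred near (97,236), in the side crop near (627,245). The jar mark is on the jar in both. The crate (y > 0.58) is out of the path, so I lift, travel high and turn so the long gripper body lies parallel to the bin front.

```bash
python3 -m handwheel '[[0,0,-0.3,0],[0,0,-0.3,0],[0,0,-0.3,0],[-0.95,-0.8,-0.3,0.14],[-0.95,-0.8,-0.3,0.14],[-0.95,-0.8,-0.3,0.14],[-0.95,-0.8,-0.3,0.14],[-0.95,-0.8,-0.3,0.14],[-0.95,-0.8,-0.3,0.14],[-0.95,-0.8,-0.3,0.14],[-0.95,-0.8,-0.3,0.14],[-0.95,-0.8,-0.3,0.14],[-0.95,-0.8,-0.3,0.14],[-0.95,-0.8,-0.3,0.14],[-0.95,-0.8,-0.3,0.14],[-0.95,-0.8,-0.3,0.14]]' 0
cat >> h.py <<'E'
def togo(p,yaw):  # rows' fractions to reach TCP p with tool y at world angle yaw
    from scipy.spatial.transform import Rotation as Rn
    o=robot.get_obs();R=Rn.from_quat(o["tool_rot"]).as_matrix();d=R.T@(np.array(p)-o["position"])/.3
    a=np.arctan2(R[1,1],R[0,1]);t=-(yaw-a);t=(t+np.pi)%(2*np.pi)-np.pi
    print(o["time"],o["position"],"yaw y",a,"rows",d,t/2/np.pi,"F",o["ft_force"],"q",np.array(o["q"]))
E
python3 -c "
from h import *
np.set_printoptions(precision=4,suppress=True)
togo([.509,.1245,.24],np.radians(-8.5))"
```

```text
time: 2.43
position: [0.3666, 0.3082, 0.3206]
tool_rot: [0.529, 0.849, 0.0, -0.0]
ft_force: [0.4, -0.6, -0.1]
grip_width: 0.0005
grip_force: 0.0
2.4333 [0.3666 0.3082 0.3206] yaw y 0.4557630930524524 rows [-0.7589  0.1567  0.2683] 0.09614806024926041 F [ 0.3866 -0.6096 -0.0998] q [0.4649 0.2208 1.665  0.0005 1.2557 0.009 ]
```

```bash
python3 -m handwheel '[[-0.76,0.157,0,0.096],[-0.76,0.157,0,0.096],[-0.76,0.157,0,0.096],[-0.76,0.157,0,0.096],[-0.76,0.157,0,0.096],[-0.76,0.157,0,0.096],[-0.76,0.157,0,0.096],[-0.76,0.157,0.27,0.096],[-0.76,0.157,0.27,0.096],[-0.76,0.157,0.27,0.096],[-0.76,0.157,0.27,0.096],[-0.76,0.157,0.27,0.096]]'
python3 - <<'E'
from h import *
from scipy.spatial.transform import Rotation as Rn
np.set_printoptions(precision=4,suppress=True)
togo([.509,.1245,.097],np.radians(-8.5))
o=robot.get_obs();w=vision.camera("wrist");T=np.eye(4);T[:3,:3]=Rn.from_quat(o["tool_rot"]).as_matrix();T[:3,3]=o["position"]
w["cam_to_world"]=T@np.array(w["hand_eye"]);print(w["cam_to_world"])
f=w["frame"].copy()
for l,z in(("square_pad",.085),("sample_jar",.09),("square_lid",.179),("round_lid",.178)):
    for r in vision.outline_of("wrist",l)[:1]:
        m=r["mask"].astype(np.uint8);k=max(cv2.findContours(m,0,2)[0],key=cv2.contourArea);(x,y),s,a=cv2.minAreaRect(k)
        print(l,r["conf"],r["point"],at_z(w,r["point"],z),"rect",at_z(w,(y,x),z),s,a)
        cv2.drawContours(f,[k],-1,(255,0,0),1)
c=vision.camera("scene")["frame"]
cv2.imwrite("pics/w3.png",cv2.resize(np.hstack([f,c]),(800,300))[...,::-1])
E
```

```text
time: 3.43
position: [0.5104, 0.1247, 0.241]
tool_rot: [0.757, 0.653, 0.001, 0.001]
ft_force: [0.5, 0.2, 0.4]
grip_width: 0.0003
grip_force: 0.0
3.4333 [0.5104 0.1247 0.241 ] yaw y -0.14649477701144242 rows [-0.0015 -0.0055  0.4801] 0.00029574321259511 F [0.4845 0.2211 0.3524] q [0.0265 0.3796 1.6704 0.0003 1.0894 0.1729]
[[ 0.9892 -0.1412 -0.0403  0.5217]
 [-0.1468 -0.9469 -0.2861  0.2041]
 [ 0.0022  0.2889 -0.9574  0.3964]
 [ 0.      0.      0.      1.    ]]
square_pad 0.67 [206.1, 315.4] [0.5101 0.1486 0.085 ] rect [0.516 0.168 0.085] (62.99999237060547, 130.99996948242188) 0.0
sample_jar 0.9 [227.5, 437.9] [0.6209 0.1126 0.09  ] rect [0.6227 0.1133 0.09  ] (81.56050109863281, 58.70098114013672) 41.18592834472656
square_lid 0.57 [50.0, 315.4] [0.5272 0.2549 0.179 ] rect [0.5258 0.2528 0.179 ] (109.0, 295.0) 90.0
```

View pics/w3.png

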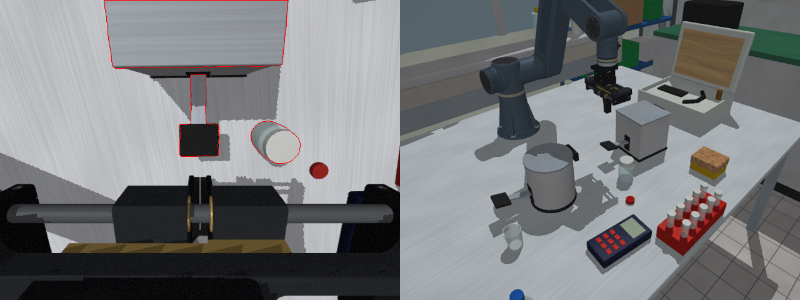

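The wrist picture shows the square pad at full-resolution rows 197–251, cols 287–349, so centred near (224,318). The jar's top is at (232,450). The closed fingers are below the pad, and the scene view shows everything undisturbed. The wrist camera sits about 80 mm towards the bin, so I'll turn the tool nearly half round to keep it clear of the rising lid.

```bash
python3 - <<'E'
from h import *
from scipy.spatial.transform import Rotation as Rn
np.set_printoptions(precision=4,suppress=True)
o=robot.get_obs();w=vision.camera("wrist");T=np.eye(4);T[:3,:3]=Rn.from_quat(o["tool_rot"]).as_matrix();T[:3,3]=o["position"]
w["cam_to_world"]=T@np.array(w["hand_eye"])
g=cv2.cvtColor(w["frame"],cv2.COLOR_RGB2GRAY)[185:270,270:365]<45
n,L,S,c=cv2.connectedComponentsWithStats(g.astype(np.uint8));i=1+S[1:,4].argmax()
x0,y0,ww,hh=S[i,:4]+[270,185,0,0];print(x0,y0,ww,hh)
for p in((y0,x0),(y0,x0+ww),(y0+hh,x0),(y0+hh,x0+ww),(y0+hh/2,x0+ww/2)):print(p,at_z(w,p,.085))
E
python3 -m handwheel '[[0,0,0,-0.23],[0,0,0,-0.23],[0,0,0,-0.23],[0,0,0,-0.23],[0,0,0,-0.23],[0,0,0,-0.23],[0,0,0,-0.23],[0,0,0,-0.23],[0,0,0,-0.23],[0,0,0,-0.23],[0,0,0,-0.23],[0,0,0,-0.23]]'
python3 -m handwheel '[[0,0,0,-0.23],[0,0,0,-0.23],[0,0,0,-0.23],[0,0,0,-0.23],[0,0,0,-0.23],[0,0,0,-0.23],[0,0,0,-0.23],[0,0,0,-0.23],[0,0,0,-0.23],[0,0,0,-0.23],[0,0,0,-0.23],[0,0,0,-0.23],[0,0,0,-0.23]]'
python3 -c "
from h import *
np.set_printoptions(precision=4,suppress=True)
togo([.509,.1245,.097],np.radians(-8.5))"
```

```text
287 196 63 53
(np.int64(196), np.int64(287)) [0.4858 0.1606 0.085 ]
(np.int64(196), np.int64(350)) [0.5435 0.1519 0.085 ]
(np.int64(249), np.int64(287)) [0.4767 0.1099 0.085 ]
(np.int64(249), np.int64(350)) [0.5372 0.1008 0.085 ]
(np.float64(222.5), np.float64(318.5)) [0.5109 0.1314 0.085 ]
time: 4.78
position: [0.5099, 0.1231, 0.24]
tool_rot: [0.134, 0.991, 0.0, 0.0]
ft_force: [0.2, -0.1, -0.2]
grip_width: 0.0002
grip_force: 0.0
time: 5.87
position: [0.5099, 0.1231, 0.24]
tool_rot: [-0.553, 0.833, -0.0, 0.0]
ft_force: [0.9, -0.3, -0.8]
grip_width: 0.0007
grip_force: 0.0
5.8667 [0.5099 0.1231 0.24  ] yaw y 2.7422324235430615 rows [-0.003   0.005   0.4766] 0.46005095642485727 F [ 0.8541 -0.2737 -0.8114] q [ 0.0236  0.3804  1.6726  0.0001  1.0879 -2.7187]
```

```bash
python3 -m handwheel '[[-0.012,0.005,0.13,0],[-0.012,0.005,0.26,0],[-0.012,0.005,0.37,0],[-0.012,0.005,0.43,0],[-0.012,0.005,0.46,0],[-0.012,0.005,0.46,0]]'
python3 -m handwheel '[[0,0,0.02,0],[0,0,0.04,0],[0,0,0.06,0],[0,0,0.06,0]]'
python3 - <<'E'
from h import *
np.set_printoptions(precision=4,suppress=True)
togo([.510,.127,.044],np.radians(-8.5))
a=[vision.camera(n)["frame"] for n in("scene","side")]
cv2.imwrite("pics/p4.png",cv2.resize(np.hstack([a[0][130:330,260:470],a[1][130:330,160:370]]),(800,380))[...,::-1])
E
```

```text
time: 6.37
position: [0.5087, 0.1269, 0.0999]
tool_rot: [-0.552, 0.834, 0.001, -0.002]
ft_force: [0.0, 0.2, 0.4]
grip_width: 0.0005
grip_force: 0.0
time: 6.7
position: [0.5112, 0.1266, 0.0846]
tool_rot: [-0.552, 0.834, -0.001, 0.001]
ft_force: [0.4, -2.1, 4.1]
grip_width: 0.0003
grip_force: 1.8
6.7 [0.5112 0.1266 0.0846] yaw y 2.7413969240635567 rows [0.0005 0.0048 0.1353] 0.4599179825527434 F [ 0.3722 -2.111   4.1064] q [ 0.0309  0.6215  1.8029 -0.0012  0.7135 -2.7096]
```

View pics/p4.png

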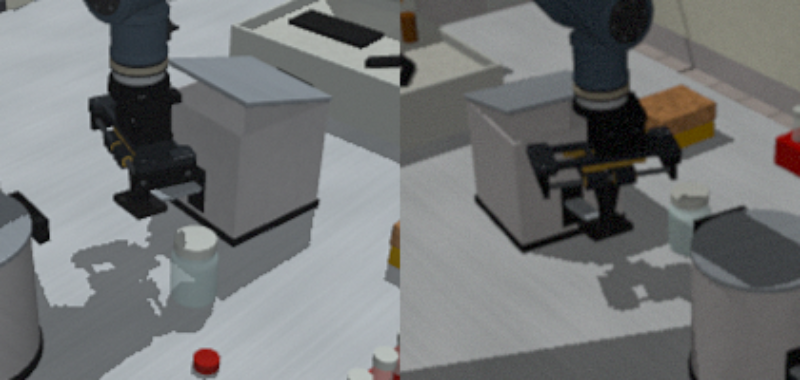

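Picture: the fingertips are on the pad, at (140,203) in the left crop. The square lid is tilting up slightly with its front edge free, and the jar stands at (195,265) untouched. The force is about 4 N, so I carry on pressing.

```bash
python3 -m handwheel '[[0,0,0.025,0],[0,0,0.05,0],[0,0,0.075,0],[0,0,0.1,0],[0,0,0.12,0],[0,0,0.133,0]]'
python3 -c "
from h import *
np.set_printoptions(precision=4,suppress=True)
togo([.510,.127,.044],np.radians(-8.5))"
```

```text
time: 7.3
position: [0.5116, 0.1274, 0.0449]
tool_rot: [-0.552, 0.834, -0.001, 0.002]
ft_force: [-1.7, 0.7, 21.1]
grip_width: 0.0005
grip_force: 10.3
7.3 [0.5116 0.1274 0.0449] yaw y 2.74018527192913 rows [0.0032 0.0044 0.0029] 0.45972514212624155 F [-1.6646  0.7268 21.1434] q [ 0.0315  0.6938  1.8192  0.0013  0.6241 -2.7098]
```

```bash
python3 -m handwheel '[[0,0,0,0],[0,0,0,0],[0,0,0,0]]'
python3 - <<'E'
from h import *
np.set_printoptions(precision=4,suppress=True)
a=[vision.camera(n)["frame"] for n in("scene","side")]
cv2.imwrite("pics/p5.png",cv2.resize(np.hstack([a[0][80:330,250:470],a[1][80:330,150:370]]),(800,455))[...,::-1])
E
```

```text
time: 7.55
position: [0.5116, 0.1274, 0.0456]
tool_rot: [-0.552, 0.834, -0.001, 0.002]
ft_force: [0.5, -1.2, 9.6]
grip_width: 0.0006
grip_force: 4.6
```

View pics/p5.png

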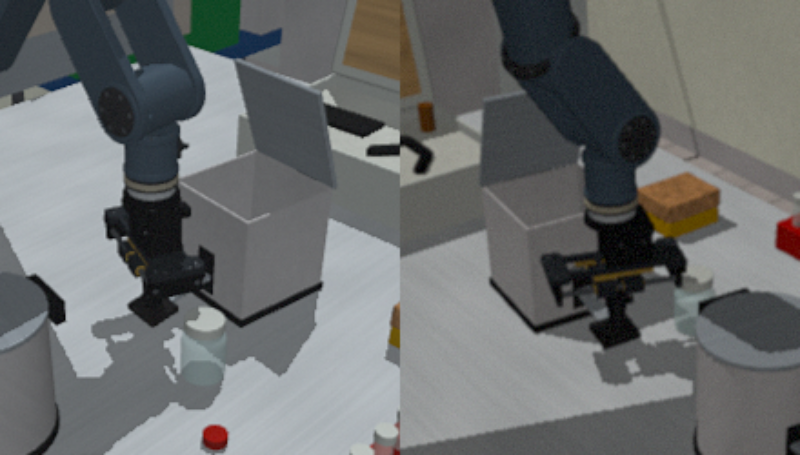

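Picture: the lid stands well up and the bin is open. The lid's top edge is near (280,75) in the left crop, the pad is fully down at (153,305), and the jar is still standing at (205,345). I press 1.5 mm more to be sure of the stop, and hold.

```bash
python3 -m handwheel '[[0,0,0.005,0],[0,0,0.005,0],[0,0,0.005,0],[0,0,0.005,0],[0,0,0.005,0],[0,0,0.005,0],[0,0,0.005,0],[0,0,0.005,0],[0,0,0.005,0],[0,0,0.005,0],[0,0,0.005,0],[0,0,0.005,0],[0,0,0.005,0],[0,0,0.005,0],[0,0,0.005,0],[0,0,0.005,0]]'
python3 -m handwheel '[[0,0,0,0],[0,0,0,0],[0,0,0,0],[0,0,0,0],[0,0,0,0],[0,0,0,0],[0,0,0,0],[0,0,0,0],[0,0,0,0],[0,0,0,0],[0,0,0,0],[0,0,0,0],[0,0,0,0],[0,0,0,0],[0,0,0,0],[0,0,0,0]]'
```

```text
time: 8.98
position: [0.5116, 0.1274, 0.0451]
tool_rot: [-0.552, 0.834, -0.001, 0.002]
ft_force: [-0.7, -0.1, 16.8]
grip_width: 0.0006
grip_force: 8.2
time: 10.32
position: [0.5116, 0.1274, 0.0451]
tool_rot: [-0.552, 0.834, -0.001, 0.002]
ft_force: [-2.0, -0.9, 16.1]
grip_width: 0.0003
grip_force: 8.2
```

The force rose with no further travel, so the pad is on its stop, and it has been held there for about 3 s. Now I release straight up.

```bash
python3 -m handwheel '[[0,0,-0.13,0],[0,0,-0.26,0],[0,0,-0.39,0],[0,0,-0.52,0],[0,0,-0.65,0],[0,0,-0.7,0],[0,0,-0.7,0],[0,0,-0.7,0],[0,0,-0.7,0],[0,0,-0.7,0],[0,0,-0.7,0],[0,0,-0.7,0],[0,0,-0.7,0],[0,0,-0.7,0],[0,0,-0.7,0],[0,0,-0.7,0],[0,0,-0.7,0],[0,0,-0.7,0],[0,0,-0.7,0],[0,0,-0.7,0]]'
python3 - <<'E'
from h import *
np.set_printoptions(precision=4,suppress=True)
a=[]
for n,z in(("scene",.06),("side",.06)):
    c=vision.camera(n);a.append(c["frame"])
    for l in("sample_jar","square_pad"):
        r=vision.look_for(n,l)[:1]
        if r:print(n,l,r[0]["conf"],r[0]["point"])
cv2.imwrite("pics/p6.png",cv2.resize(np.hstack([a[0][80:380,140:470],a[1][80:380,150:480]]),(800,364))[...,::-1])
E
```

```text
time: 11.98
position: [0.5098, 0.1271, 0.2522]
tool_rot: [-0.552, 0.834, -0.0, 0.0]
ft_force: [-0.4, 0.1, -0.9]
grip_width: 0.0004
grip_force: 0.0
scene sample_jar 0.83 [270.7, 362.9]
scene square_pad 0.69 [227.1, 336.2]
side sample_jar 0.67 [244.1, 309.1]
side square_pad 0.68 [243.8, 261.8]
```

View pics/p6.png

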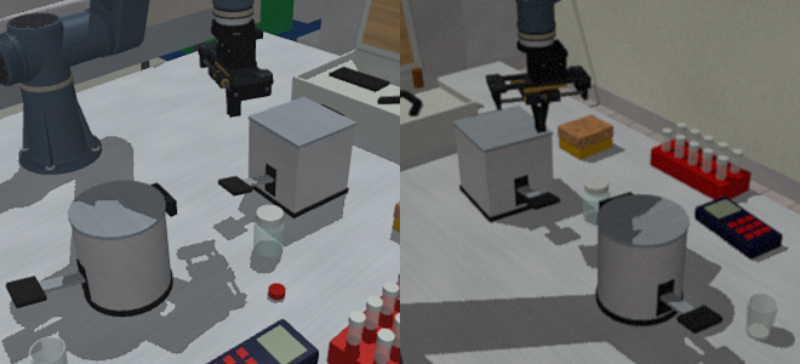

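Picture: the square lid is flat shut at (302,122) in the left crop and its pad is back up at (238,184). The jar stands where it was at (268,233), the round bin is shut, and the arm is clear of everything.

```bash
python3 -c "
from rig import job
print(job.hand_in())"
```

```text
the job is handed in; nothing more can be done
None
```

I opened the square bin's lid fully by its lever, held it about 3 s and let it fall shut; the final pictures show the jar standing in place and the round bin shut, the arm stayed clear of the lid, and I handed the job in at about 12 s.

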